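Pass the pane rack through the spring gate

ROBOT

A 6-joint arm with a two-finger parallel gripper is mounted at the origin on the work surface. World frame = base frame: x ahead of the robot, y to its left, z up, the work surface at z = 0. Lengths are in m, angles in rad, forces in N, time in s.
With the tool pointing down it reaches from about 0.25 to 0.775 m from the base axis. Payload 4 kg.
Tool frame: the origin (TCP) lies where the fingers leave the gripper's body, on its centre line; the fingertips stand 97 mm ahead of it and the grasp point (between the pads) lies 78 mm ahead of it; z points along the fingers, x is the direction in which the jaws open and shut, and the axes are right-handed (so a half turn about z gives the same grasp; the last joint's range is limited). The gripper opens to 94 mm and grips with 3 to 60 N. Pads are 16 mm wide; open, the fingers measure 119 mm over their backs; the gripper's body (75 mm by 177 mm) begins 78 mm behind the grasp point.
Start: joints at [-1.44, 0.087, 1.371, -0, 1.684, -0.103], TCP at [0.127, -0.535, 0.303] pointing down, gripper open.
Joint ranges: [-3.1, 3.1], [-0.76, 2.03], [0.27, 2.55], [-1.08, 4.22], [0.17, 2.65], [-2.57, 2.57]. Speed limits (rad/s): [2.79, 2.79, 3.14, 3.14, 3.14, 3.14].

INTERFACE

Orientations are given as [roll, pitch, yaw] about the fixed x, y, z axes, in that order (R = Rz(yaw) Ry(pitch) Rx(roll)).
In Python, from bench import * gives the robot as it stands.
- The arm moves only by the tool jog_arm, never from a script. Its argument "moves" is a list of rows, each a list of 7 numbers: the turn, a rotation vector about the world's x, y, z in rad, then the shift along the world's x, y, z in mm, then the finger opening in mm, from 0 to 94. In form: [[rx, ry, rz, tx, ty, tz, fingers], ...]. A call has 1 to 12 rows; each row shifts and turns the commanded pose from where the row before left it; what a row does not reach is not made up. A row lasts 1/8 s, in which the tool goes at most 62.5 mm and 10.7 degrees, less where a joint would pass 70% of its speed; a pose out of reach is approached as far as the arm can. A call is refused whole if a number of a shift passes 62.5 or a number of a turn 0.188, either way. A call with a gripper value outside its range is refused whole. The fingers move at their own pace and stop on an object; the grip force is fixed at half the most. Time passes only in rows, so rows that do not move let the fingers close. It gives the time, the measured TCP pose, the force and the opening at its end, in the units of the state.
- get_obs(): the state, without advancing time (a new reading comes with each control period).
- snapshot(name): name is "scene" or "top" or "wrist"; returns the picture (480x640x3 uint8, red, green, blue); there is no depth.
- get_calibration(name): a dict with "camera_matrix" (3x3 intrinsics, pixels), "R" (3x3) and "t" (3): a world point X has camera coordinates R X + t. Camera axes: x right, y down, z forward; pixel columns grow to the right and rows downward; lengths in m; the calibration is good to about 2 mm. A picture is of the moment at which its call begins: read the wrist's pose just before it. get_calibration takes no time and is no camera call; for the wrist camera it gives the pose at the moment of the call.
- close_job(): hands the job in, once; it reports no verdict.
Trained networks look in the newest picture that a camera, given by its name, has taken for a name from the list of things; names that differ only in an ending like _2 or _b are one class to them, and where a whole thing is asked for, a point or a joint stands for the part that bears it (a point fixed in the world has none). Each returns a list of dicts, best first, with "conf" (0 to 1); they miss things now and then, are a little off and sometimes report something else, mostly with a low value. They report only what shows in the picture. A call takes as long as a camera call. They do not tell look-alikes from the thing itself.
- look_for(label, camera): "bbox" ([left, top, right, bottom] in pixels, round what is visible of it).
The state is a dict: "time": time; "joint_positions": joint angles; "qvel": joint speeds; "joint_torque": joint torques, N m; "tool_pos": TCP position; "ee_rot": TCP orientation; "wrist_force": force on the tool from outside, world axes, zero at the start; "wrist_torque": the same for the moment, N m; "width": finger opening in m.
Only numpy, scipy, OpenCV 4.12 (cv2) and the standard library are available. Lean on these libraries where they do the work, as an engineer would, in place of code of your own. Each camera call takes 0.05 s, during which the arm holds its last target.

TASK

Send the small wooden rack of glass panes along the chute and past its spring gate: with one fingertip press the gate's long bar right down and keep it there, so that the gate stays sunk below the chute floor, while another fingertip pushes the rack along by its rear end board until the whole rack is past the gate. Never let the gate bear on the rack; then let the bar come up so that the gate stands shut behind the rack, and move clear. Only push the rack, never lift or tip it, and leave the other things on the bench where they are.

Things in the scene. Friction and masses are not known exactly. Their poses are not given: they have to be found in the camera images.
- chute: Fixed plywood chute, 460 mm long, 78 mm wide. Origin on the bench (z 0), on its centre line, right below the gate. Its +y is the direction of travel; it spans y -260 (open entrance) to +190 mm (inner face of the stop board). Side walls 8 mm thick, inner faces at x = +-31 mm, tops 60 mm above the bench. The press bar is on its -x side (towards the robot), the gate's hinge bracket at x = +120 mm.
- gateway (a point): Point on the chute floor, on the centre line, at the gate (chute x 0, y 0): the floor is 45 mm above the bench. A 16 mm wide slot for the gate blade crosses floor and walls here.
- gate (a joint): Gate hinge (rad): 0 = up, shut; 0.22 = pressed down to its stop, open. An 8 mm thick aluminium blade across the chute at y = 0, hinged at chute x = +120 mm, z = 36 mm about a line along y. Shut, it stands 14 to 27 mm above the floor in the rack's way; from 0.20 on it is wholly below the floor (6 mm at the stop). A spring shuts it when let go. The rack cannot push it open.
- press_bar (a point): Middle of the width of the bar's top face, level with the blade (chute y = 0). The flat bar, 38 mm wide, 12 mm thick, is part of the gate and runs along the chute from y = -230 to +70 mm; press it anywhere along that, a tip can slide along it. Fully down (4 to 8 N): at chute x = -66 mm, level, top 70 mm above the bench. Let go: x = -54 mm, about 110 mm up, leaning 0.22 rad.
- rack: Loose wooden rack with four upright glass panes, 100 mm long (its y), 56 mm wide (its x), 50 mm high, 0.2 to 0.45 kg. Origin at the centre of its underside. It stands on the chute floor before the gate, its +y the direction of travel. Closed end boards 8 mm thick, 56 mm wide, as high as the rack; push the rear one (y = -50 mm). It slides with friction and stops when not pushed.
- putty_tub: Round closed tub, 76 mm across, 65 mm high, origin under its centre. Leave alone.
- pin_cup: Open steel cup, 68 mm across, 60 mm high, origin under its centre. Leave alone.
- oil_bottle: Upright bottle, 52 mm across, 120 mm high, origin under its centre. Leave alone.
- hammer: Hammer lying on the bench off the entrance end of the chute, along its own x. Leave alone.
- screwdriver: Screwdriver lying on the bench on the robot's side of the chute, along its own x. Leave alone.
- corner_bracket: Flat steel L-shaped window bracket, legs about 75 mm, 5 mm thick, lying on the bench. Leave alone.
- sash_offcut: Dark wooden bar 30 x 110 x 22 mm lying on the bench beside the press bar, on the robot's side. Leave alone.
There are look-alikes about, which are no part of the job. What is shaped like the rack but orange or pink is not meant.

How it is judged:
By the outcome, as a careful person would: the job done as asked, in the order asked, and still so for the second after the job is handed in, with the robot touching nothing.
It also fails if it takes over 42 s, if anything falls off the work surface, if the arm or the gripper's body presses on something with over 40 N, if the wrist force passes 120 N, or if a joint passes its speed limit or range.

## Working session

There is one attempt and no reset: what is moved stays moved. The work goes in short steps, Python scripts to look and compute and a tool call to move; the robot and the scene stay as the last step left them, time stands still between calls to the robot, and variables do not carry over. Pictures are saved under pics/ and viewed, and the job is handed in when it is done.

Besides the shell and the picture viewer there is one more tool, called in YAML: its name, and indented under it one key for each argument. jog_arm: Moves the arm, as the interface text tells. Its arguments: {"type":"object","properties":{"moves":{"type":"array","items":{"type":"array","items":{"type":"number"}}}},"required":["moves"]}

```bash
mkdir -p pics; ls
python3 - <<'E'
from bench import *
import cv2
o=get_obs();print(o)
for n in ["scene","top","wrist"]:
    im=snapshot(n);cv2.imwrite(f"pics/{n}0.png",im[:,:,::-1])
    c=get_calibration(n);print(n,c)
    for l in ["chute","gate","press_bar","rack"]:
        print(l,[(r['bbox'],round(r['conf'],2)) for r in look_for(l,n)])
E
```

```text
pics
{'time': 0.0, 'joint_positions': array([-1.44008272e+00,  8.79186367e-02,  1.37221088e+00, -4.57856726e-05,
        1.68360528e+00, -1.03106820e-01]), 'qvel': array([ 5.42415975e-05,  1.71415821e-03, -3.26449525e-04,  9.51692434e-04,
       -8.81895732e-04, -9.57624261e-04]), 'joint_torque': array([ 7.35385674e-04, -3.40173054e+01, -3.02428186e+01,  7.18540745e-02,
        3.28922714e-02, -1.48598224e-04]), 'tool_pos': array([ 0.12736948, -0.53470566,  0.30154584]), 'ee_rot': array([-3.14141744e+00,  2.13544906e-03, -1.33698082e+00]), 'wrist_force': array([-0.50758703, -0.38588339,  0.17978203]), 'wrist_torque': array([-0.00616134, -0.00997344,  0.03841076]), 'width': 0.09368294327444086}
scene {'camera_matrix': array([[443.82694023,   0.        , 325.25443017],
       [  0.        , 443.82694023, 235.8751267 ],
       [  0.        ,   0.        ,   1.        ]]), 'R': array([[ 0.85605428,  0.5167668 ,  0.01109739],
       [ 0.28645208, -0.45643461, -0.8423851 ],
       [-0.43025142,  0.72430624, -0.53876172]]), 't': array([-0.44689305, -0.09764509,  1.19471355])}
chute []
gate 
[... 790 characters left out ...]
press_bar [([219.5, 191.6, 358.8, 290.9], 0.83), ([131.4, 293.3, 212.3, 308.6], 0.72)]
rack [([292.7, 233.6, 334.1, 267.1], 0.86), ([363.6, 318.0, 412.3, 355.9], 0.7), ([332.1, 120.8, 368.9, 170.3], 0.65), ([297.9, 188.8, 329.2, 221.8], 0.57)]
wrist {'camera_matrix': array([[330.85984919,   0.        , 318.15527904],
       [  0.        , 330.85984919, 240.15732677],
       [  0.        ,   0.        ,   1.        ]]), 'R': array([[ 2.31945321e-01, -9.72728674e-01, -5.43871622e-04],
       [-9.36330295e-01, -2.23417644e-01,  2.70869219e-01],
       [-2.63603767e-01, -6.23176045e-02, -9.62616003e-01]]), 't': array([-0.54873303, -0.02827611,  0.39136293])}
chute []
gate []
press_bar []
rack []
```

View pics/scene0.png

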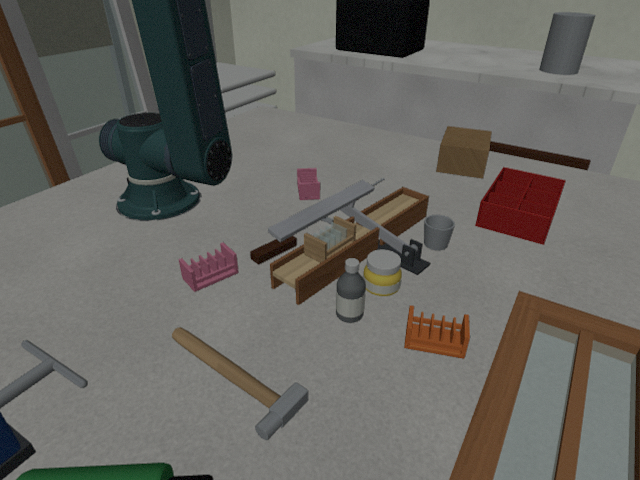

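View pics/top0.png

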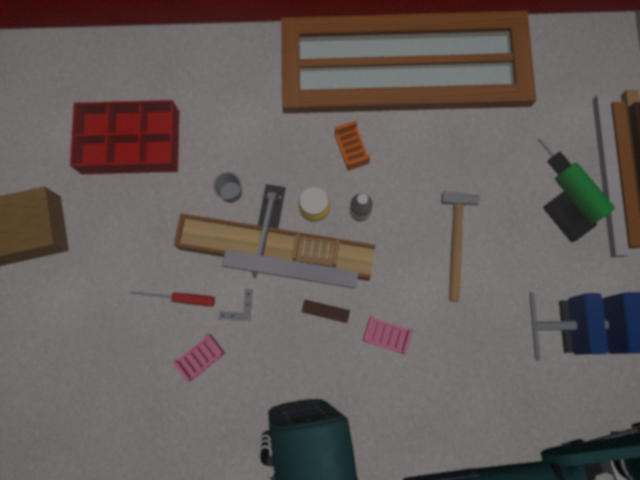

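Run:
```python
import cv2
a=cv2.imread('pics/top0.png')[170:320,160:390];cv2.imwrite('pics/topc0.png',cv2.resize(a,None,fx=3.4,fy=3.4,interpolation=cv2.INTER_CUBIC))
a=cv2.imread('pics/scene0.png')[150:330,230:460];cv2.imwrite('pics/scenec0.png',cv2.resize(a,None,fx=3.3,fy=3.3,interpolation=cv2.INTER_CUBIC))
```

```text
(no output)
```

View pics/topc0.png

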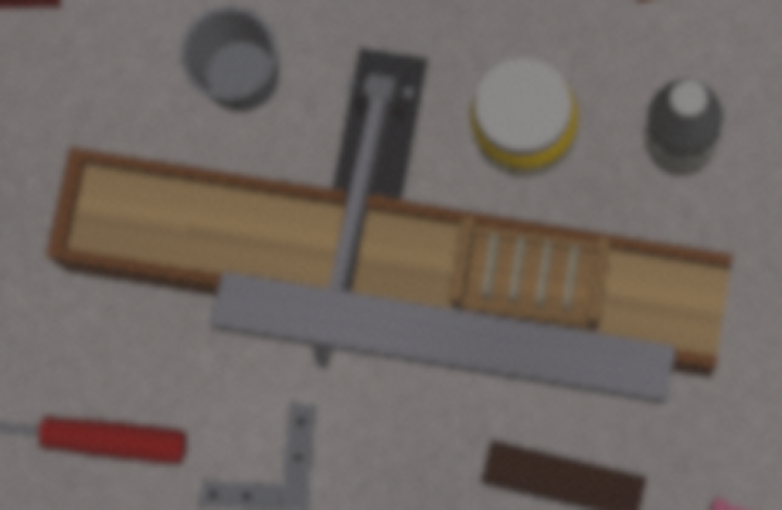

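View pics/scenec0.png

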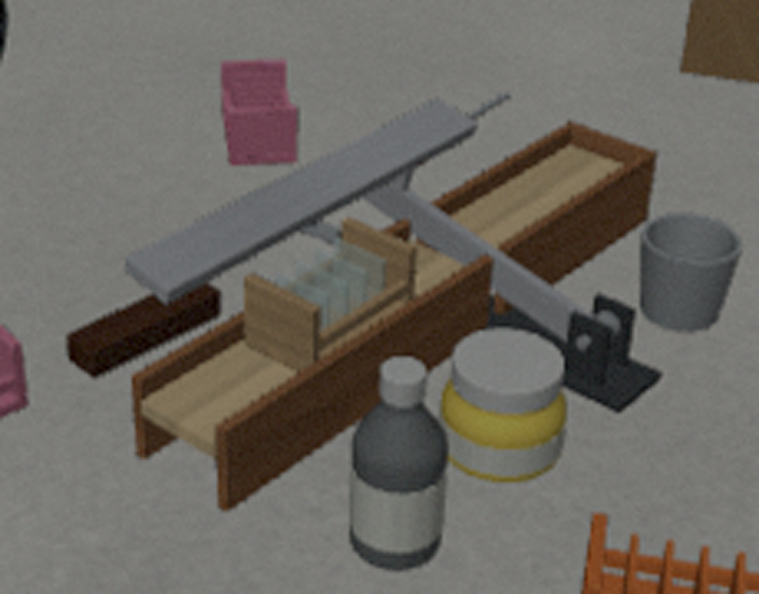

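```bash
cat > h.py <<'E'
from bench import *
import numpy as np, cv2
from scipy.optimize import least_squares
def proj(c,X):
    P=np.atleast_2d(X)@c['R'].T+c['t']; q=P@c['camera_matrix'].T; return q[:,:2]/q[:,2:]
def w(p,L):
    L=np.atleast_2d(L).astype(float);c,s=np.cos(p[2]),np.sin(p[2])
    return np.c_[p[0]+c*L[:,0]-s*L[:,1],p[1]+s*L[:,0]+c*L[:,1],L[:,2]]
E
python3 - <<'E'
from h import *
ct=get_calibration("top");cs=get_calibration("scene")
L=np.array([[.039,.2,.06],[.039,-.26,.06],[-.039,.2,.06]])
pt=np.array([[72,150],[731,255],[50,258]])/3.4+[160,170]
# scene: entrance corners: +x wall top outer? , far corners
Ls=np.array([[.039,.2,.06],[-.039,.2,.06],[.039,-.26,.06]])
ps=np.array([[655,153],[572,123],[224,431]])/3.3+[230,150]
f=lambda p:np.r_[(proj(ct,w(p,L))-pt).ravel(),(proj(cs,w(p,Ls))-ps).ravel()]
r=least_squares(f,[.5,.05,0]);p=r.x;print(p,r.fun.round(1))
np.save('chute.npy',p)
# rack: rear/front top edges z=.095
def g(q,yc): pass
Lr=lambda y:np.array([[.028,y+.05,.095],[.028,y-.05,.095],[-.028,y+.05,.095]])
pr=np.array([[463,217],[607,238],[453,304]])/3.4+[160,170]
f2=lambda y:(proj(ct,w(p,Lr(y[0])))-pr).ravel()
r2=least_squares(f2,[-.11]);print(r2.x,r2.fun.round(1))
y=r2.x[0]
im=cv2.imread('pics/scene0.png');im2=cv2.imread('pics/top0.png')
pts=[(a*.039,b,.06) for a in(-1,1) for b in(-.26,.2)]+[(a*.028,y+b*.05,.095) for a in(-1,1) for b in(-1,1)]+[(a*.028,y-.05,.045) for a in(-1,1)]
cth,sth=np.cos(.22),np.sin(.22)
for b in(-.23,.07):
  for a in(-.019,.019): pts.append((-.054+a*cth,b,.11-a*sth))
for I,c,n,(x0,x1,y0,y1) in((im,cs,'s',(230,460,150,330)),(im2,ct,'t',(160,390,170,320))):
    B=cv2.resize(I[y0:y1,x0:x1],None,fx=3.4,fy=3.4,interpolation=cv2.INTER_CUBIC)
    for u in proj(c,w(p,pts)): cv2.circle(B,tuple(int(v) for v in (u-[x0,y0])*3.4),3,(0,255,0),-1)
    cv2.imwrite(f'pics/ov_{n}.png',B)
for l,P in (("gate",(0,0,.045)),("tool start",(-.028,y-.05-.02,.2))): print(l,w(p,P))
E
```

```text
[ 0.56493819  0.10711202 -0.18841196] [-0.7 -1.5  1.2 -0.9 -1.3 -0.8 -0.3 -0.7 -1.6 -1.2 -1.  -0. ]
[-0.12762402] [ 0.1 -0.9  1.7  0.  -1.3 -2.2]
gate [[0.56493819 0.10711202 0.045     ]]
tool start [[ 0.50041889 -0.08177025  0.2       ]]
```

View pics/ov_s.png

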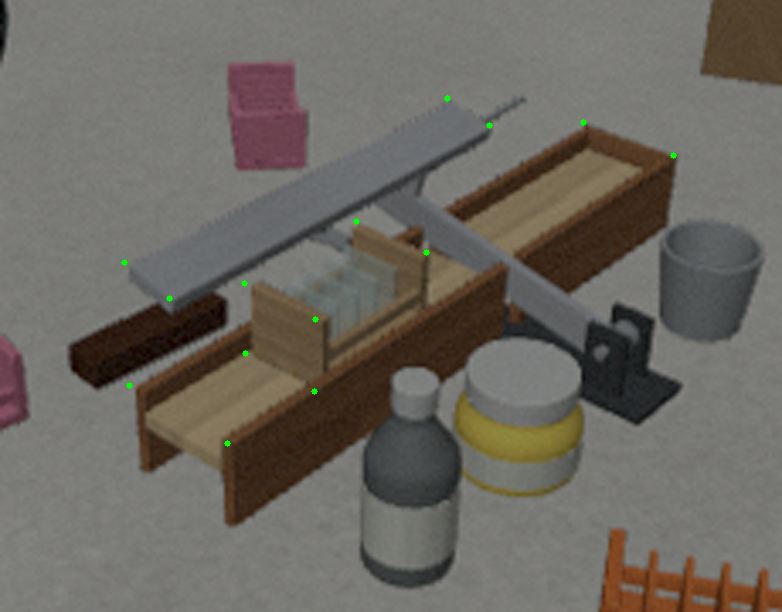

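View pics/ov_t.png

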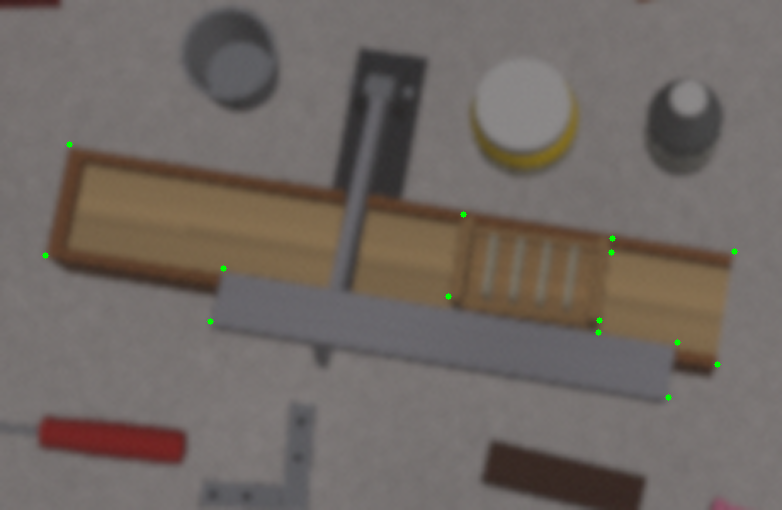

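jog_arm:
  moves:
    - [0,0,0.096,31,37.5,0,55]
    - [0,0,0.096,31,37.5,0,55]
    - [0,0,0.096,31,37.5,0,55]
    - [0,0,0.096,31,37.5,0,55]
    - [0,0,0.096,31,37.5,0,55]
    - [0,0,0.096,31,37.5,0,55]
    - [0,0,0.096,31,37.5,0,55]
    - [0,0,0.096,31,37.5,0,55]
    - [0,0,0.096,31,37.5,0,55]
    - [0,0,0.096,31,37.5,0,55]
    - [0,0,0.096,31,37.5,0,55]
    - [0,0,0.096,31,37.5,0,55]

```text
time: 2.25
tool_pos: [0.5003, -0.0836, 0.3029]
ee_rot: [3.141, -0.001, -0.182]
wrist_force: [0.5, -0.1, -0.1]
width: 0.0551
```

```bash
cat > look.py <<'E'
from h import *
import sys
o=get_obs();print(o['time'],o['tool_pos'].round(4),o['ee_rot'].round(3),o['wrist_force'].round(1),o['width'].round(4))
tag=sys.argv[1]
ct=get_calibration("top");cs=get_calibration("scene");cw=get_calibration("wrist")
p=[.5635,.107,-.188]
d=o['tool_pos']-[p[0],p[1],0];c,s=np.cos(p[2]),np.sin(p[2]);print('chute frame tool',(c*d[0]+s*d[1]).round(4),(-s*d[0]+c*d[1]).round(4),'tip z',(d[2]-.097).round(4))
for n in sys.argv[2:]:
    im=snapshot(n)[:,:,::-1]
    if n=='top': im=cv2.resize(im[170:320,160:390],None,fx=3.4,fy=3.4,interpolation=cv2.INTER_CUBIC)
    if n=='scene': im=cv2.resize(im[130:330,230:460],None,fx=3,fy=3,interpolation=cv2.INTER_CUBIC)
    cv2.imwrite(f'pics/{n}{tag}.png',im)
E
python3 look.py 1 wrist scene
```

```text
Traceback (most recent call last):
  File "look.py", line 3, in <module>
    o=get_obs();print(o['time'],o['tool_pos'].round(4),o['ee_rot'].round(3),o['wrist_force'].round(1),o['width'].round(4))
                                                                                                      ^^^^^^^^^^^^^^^^
AttributeError: 'float' object has no attribute 'round'
```

```bash
sed -i "s/o\['width'\].round(4)/o['width']/" look.py
python3 look.py 1 wrist scene
```

```text
2.25 [ 0.5003 -0.0836  0.3029] [ 3.141e+00 -1.000e-03 -1.820e-01] [ 0.5 -0.1 -0.1] 0.05507460320978722
chute frame tool -0.0265 -0.1991 tip z 0.2059
```

View pics/wrist1.png

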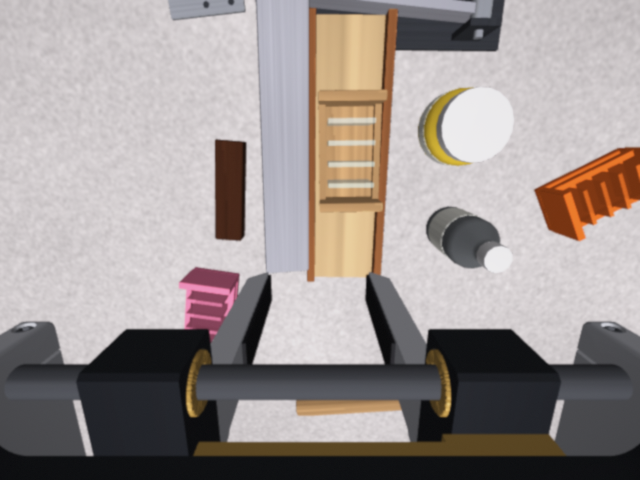

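View pics/scene1.png

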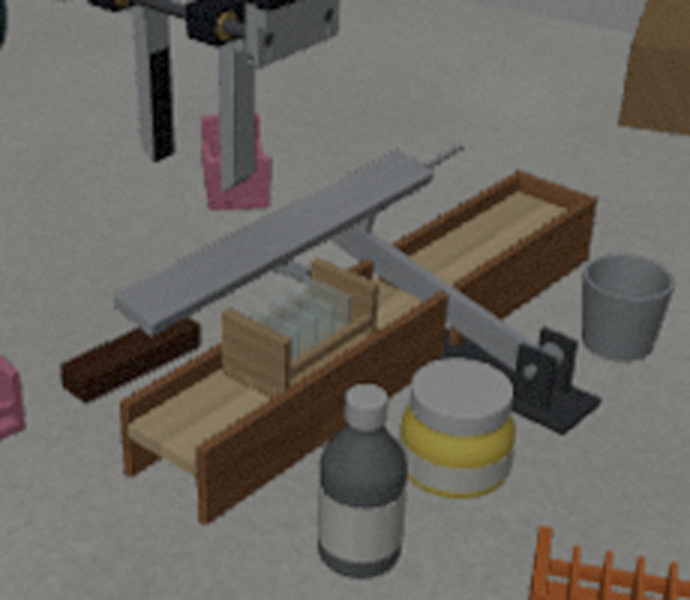

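```bash
cat >> h.py <<'E'
def back(c,uv,z):
    d=np.linalg.inv(c['camera_matrix'])@[*uv,1];d=c['R'].T@d;C=-c['R'].T@c['t'];return C+d*(z-C[2])/d[2]
def toch(p,X):
    d=np.array(X[:2])-p[:2];c,s=np.cos(p[2]),np.sin(p[2]);return np.array([c*d[0]+s*d[1],-s*d[0]+c*d[1]])
E
python3 - <<'E'
from h import *
c=get_calibration("wrist");p=np.array([.5635,.107,-.188])
for n,uv,z in [("rear L",(319,211),.095),("rear R",(382,209),.095),("front L",(318,92),.095),("front R",(387,91),.095),("wallL end",(310,281),.06),("wallR end",(380,276),.06),("wallL far",(311,10),.06),("wallR far",(396,10),.06),("barL end",(267,272),.114),("barR end",(307,272),.106),("bar L far",(258,0),.114)]:
    X=back(c,uv,z);print(n,X.round(4),toch(p,X).round(4))
E
```

```text
rear L [ 0.5061 -0.0563  0.095 ] [-0.0259 -0.1712]
rear R [ 0.5612 -0.0644  0.095 ] [ 0.0298 -0.1688]
front L [0.5225 0.0395 0.095 ] [-0.0277 -0.074 ]
front R [0.5773 0.0303 0.095 ] [ 0.0279 -0.0727]
wallL end [ 0.4825 -0.1345  0.06  ] [-0.0344 -0.2524]
wallR end [ 0.5558 -0.142   0.06  ] [ 0.0389 -0.2461]
wallL far [0.529 0.109 0.06 ] [-0.0343 -0.0044]
wallR far [0.6002 0.0962 0.06  ] [ 0.038  -0.0037]
barL end [ 0.4527 -0.0977  0.114 ] [-0.0706 -0.2218]
barR end [ 0.4861 -0.1069  0.106 ] [-0.0361 -0.2246]
bar L far [0.491 0.103 0.114] [-0.0705 -0.0175]
```

jog_arm:
  moves:
    - [0,0,-0.006,-1.5,0,-30,55]
    - [0,0,0,0,0,-30,55]
    - [0,0,0,0,0,-22,55]
    - [0,0,0,0,0,-10,55]
    - [0,0,0,0,0,-10,55]
    - [0,0,0,0,0,-10,55]
    - [0,0,0,0,0,-8,55]
    - [0,0,0,0,0,-8,55]
    - [0,0,0,0,0,-4,55]
    - [0,0,0,0,0,-2,55]
    - [0,0,0,0,0,0,55]

```text
time: 3.72
tool_pos: [0.4971, -0.085, 0.1692]
ee_rot: [3.141, 0.002, -0.191]
wrist_force: [-5.0, 0.8, 7.0]
width: 0.0551
```

```bash
python3 look.py 2 wrist scene
```

```text
3.725 [ 0.4971 -0.085   0.1692] [ 3.141e+00  2.000e-03 -1.910e-01] [-5.   0.8  7. ] 0.05514052085186234
chute frame tool -0.0294 -0.201 tip z 0.0722
```

View pics/wrist2.png

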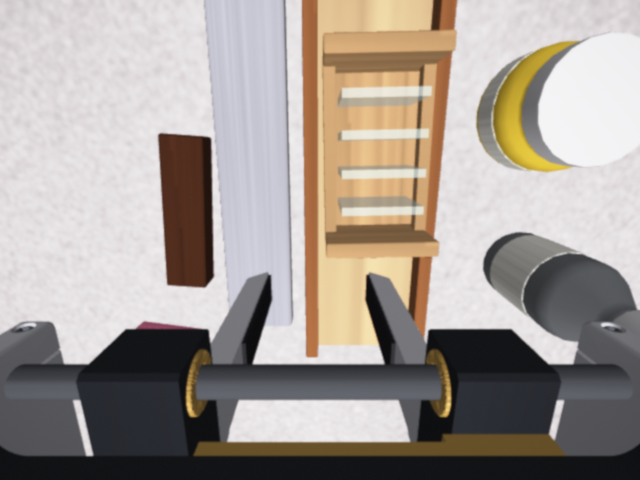

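View pics/scene2.png

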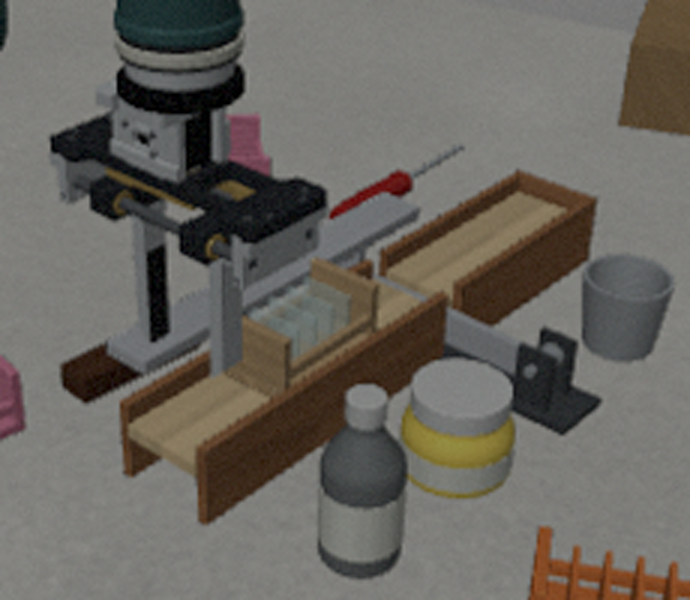

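jog_arm:
  moves:
    - [0,0,0,0,0,-2,55]
    - [0,0,0,0,0,-1,55]
    - [0,0,0,0,0,0,55]

```text
time: 4.2
tool_pos: [0.4972, -0.085, 0.1672]
ee_rot: [3.141, 0.002, -0.191]
wrist_force: [-6.1, 1.7, 9.8]
width: 0.0551
```

```bash
python3 look.py 3 scene;  python3 look.py 3
```

```text
4.2 [ 0.4972 -0.085   0.1672] [ 3.141e+00  2.000e-03 -1.910e-01] [-6.1  1.7  9.8] 0.05508300933808766
chute frame tool -0.0293 -0.201 tip z 0.0702
4.25 [ 0.4972 -0.085   0.1672] [ 3.141e+00  2.000e-03 -1.910e-01] [-5.8  1.   9.1] 0.055040188356779186
chute frame tool -0.0293 -0.201 tip z 0.0702
```

View pics/scene3.png

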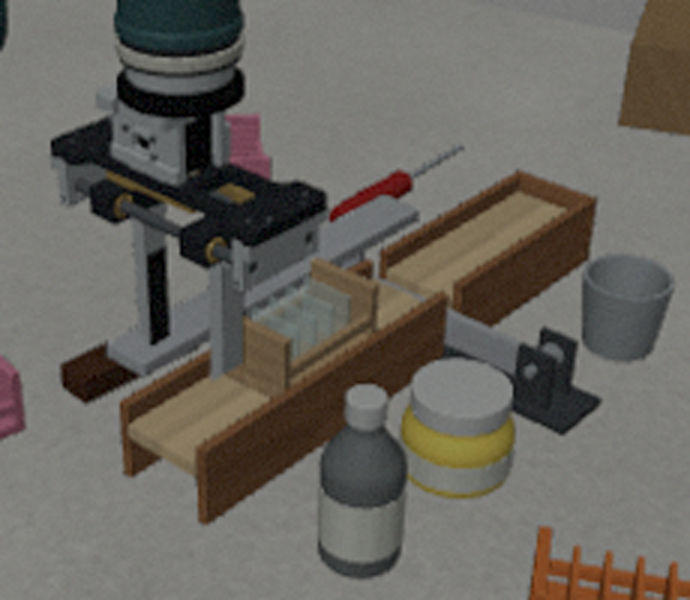

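jog_arm:
  moves:
    - [0,0,0,0,0,-2,55]
    - [0,0,0,0,0,0,55]

```text
time: 4.5
tool_pos: [0.4972, -0.085, 0.1668]
ee_rot: [3.141, 0.001, -0.191]
wrist_force: [-8.0, 1.1, 16.0]
width: 0.055
```

jog_arm:
  moves:
    - [0,0,0,0.9,4.9,0,55]
    - [0,0,0,1.9,9.8,0,55]
    - [0,0,0,1.9,9.8,0,55]
    - [0,0,0,1.9,9.8,0,55]
    - [0,0,0,1.9,9.8,0,55]

```text
time: 5.12
tool_pos: [0.5085, -0.0445, 0.1674]
ee_rot: [3.133, -0.009, -0.192]
wrist_force: [-0.9, -9.8, 10.5]
width: 0.0552
```

```bash
python3 look.py 4 scene wrist
```

```text
5.125 [ 0.5085 -0.0445  0.1674] [ 3.133 -0.009 -0.192] [-0.9 -9.8 10.5] 0.05520073287795613
chute frame tool -0.0257 -0.1591 tip z 0.0704
```

View pics/wrist4.png

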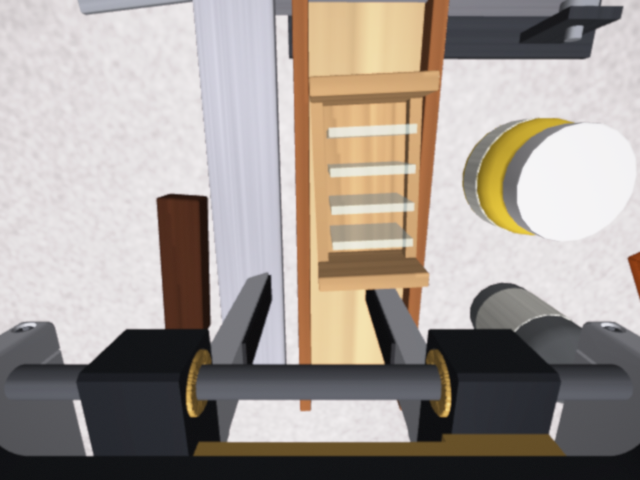

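View pics/scene4.png

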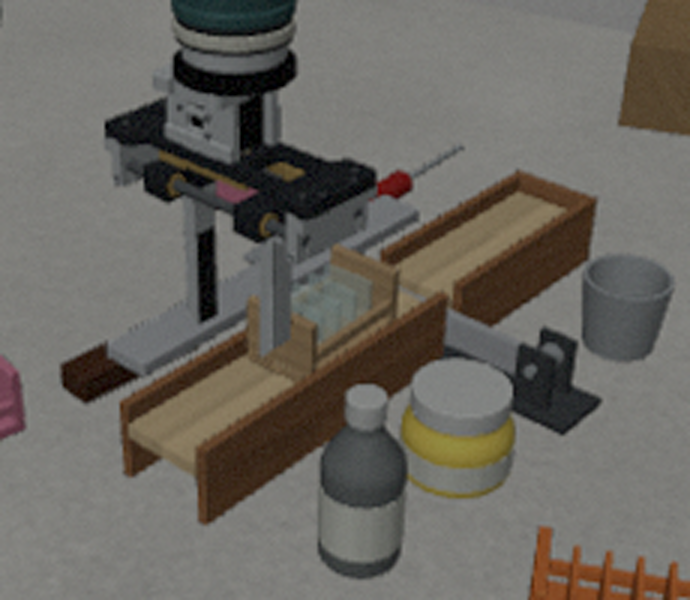

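jog_arm:
  moves:
    - [0,0,0,0.5,5,-1.0,55]
    - [0,0,0,1.8,9.8,-0.5,55]
    - [0,0,0,1.8,9.8,0,55]
    - [0,0,0,1.8,9.8,0,55]
    - [0,0,0,1.8,9.8,0,55]
    - [0,0,0,1.8,9.8,0,55]

```text
time: 5.98
tool_pos: [0.5189, 0.0084, 0.1673]
ee_rot: [3.131, -0.012, -0.192]
wrist_force: [-1.3, -12.6, 14.4]
width: 0.0547
```

```bash
python3 look.py 5 scene wrist
```

```text
5.975 [0.5189 0.0084 0.1673] [ 3.131 -0.012 -0.192] [ -1.3 -12.6  14.4] 0.05473491389370568
chute frame tool -0.0254 -0.1052 tip z 0.0703
```

View pics/wrist5.png

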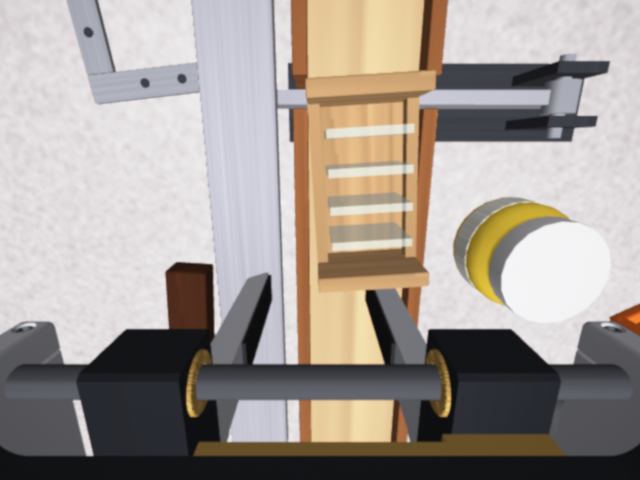

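View pics/scene5.png

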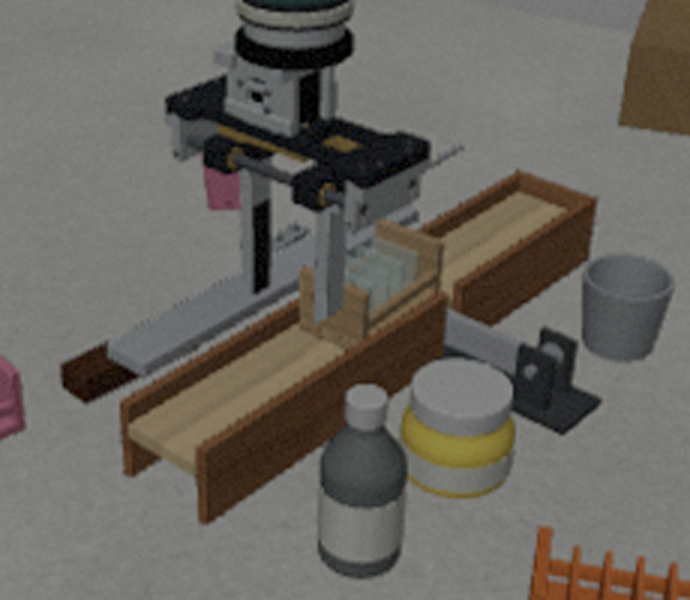

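jog_arm:
  moves:
    - [0,0,0,1.2,6,0,55]
    - [0,0,0,1.9,9.8,0,55]
    - [0,0,0,1.9,9.8,0,55]
    - [0,0,0,1.9,9.8,0,55]
    - [0,0,0,1.9,9.8,0,55]
    - [0,0,0,1.9,9.8,0,55]
    - [0,0,0,1.9,9.8,0,55]

```text
time: 6.95
tool_pos: [0.5314, 0.0726, 0.1672]
ee_rot: [3.132, -0.012, -0.193]
wrist_force: [-1.6, -13.4, 14.9]
width: 0.0548
```

```bash
python3 look.py 6 wrist
```

```text
6.95 [0.5314 0.0726 0.1672] [ 3.132 -0.012 -0.193] [ -1.6 -13.4  14.9] 0.05478985569526465
chute frame tool -0.0251 -0.0398 tip z 0.0702
```

View pics/wrist6.png

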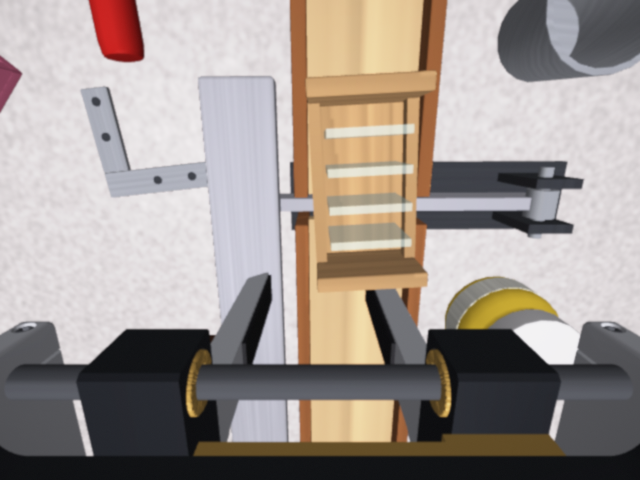

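jog_arm:
  moves:
    - [0,0,0,1.2,6,0,55]
    - [0,0,0,1.9,9.8,0,55]
    - [0,0,0,1.9,9.8,0,55]
    - [0,0,0,1.9,9.8,0,55]
    - [0,0,0,1.9,9.8,0,55]
    - [0,0,0,1.9,9.8,0,55]
    - [0,0,0,1.9,9.8,0,55]
    - [0,0,0,1.3,7,0,55]
    - [0,0,0,0,0,0,55]

```text
time: 8.12
tool_pos: [0.5454, 0.1462, 0.1672]
ee_rot: [3.135, -0.011, -0.191]
wrist_force: [-0.8, -11.8, 15.9]
width: 0.055
```

```bash
python3 look.py 7 wrist scene
```

```text
8.125 [0.5454 0.1462 0.1672] [ 3.135 -0.011 -0.191] [ -0.8 -11.8  15.9] 0.05495245529757743
chute frame tool -0.0251 0.0351 tip z 0.0702
```

View pics/wrist7.png

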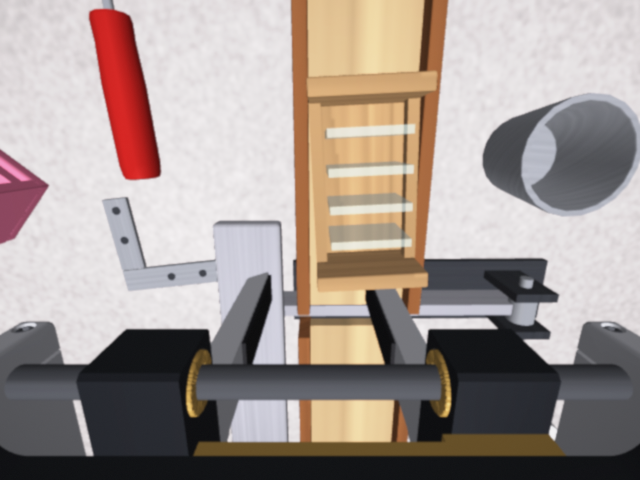

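View pics/scene7.png

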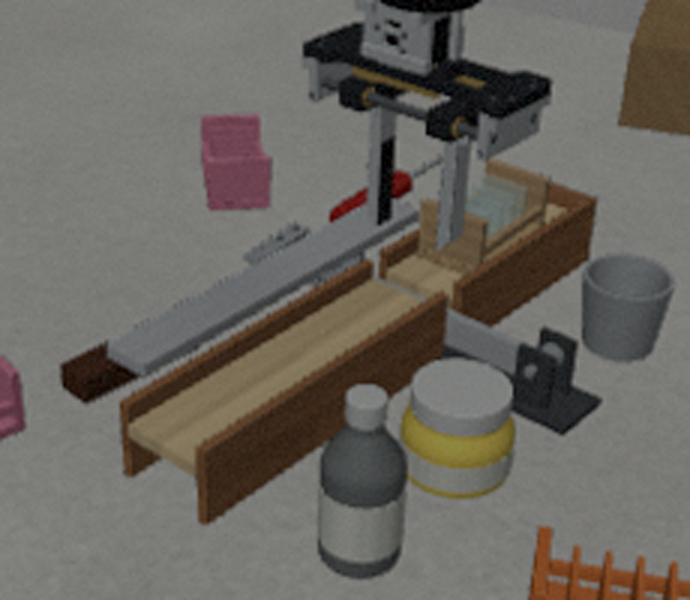

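jog_arm:
  moves:
    - [0,0,0,-0.7,-3.5,0,55]
    - [0,0,0,-0.7,-3.5,0,55]
    - [0,0,0,0,0,0,55]

```text
time: 8.6
tool_pos: [0.5449, 0.1443, 0.1674]
ee_rot: [-3.133, -0.012, -0.192]
wrist_force: [2.6, 2.8, 11.7]
width: 0.0547
```

```bash
python3 look.py 8 wrist
```

```text
8.6 [0.5449 0.1443 0.1674] [-3.133 -0.012 -0.192] [ 2.6  2.8 11.7] 0.05472052488179046
chute frame tool -0.0253 0.0331 tip z 0.0704
```

View pics/wrist8.png

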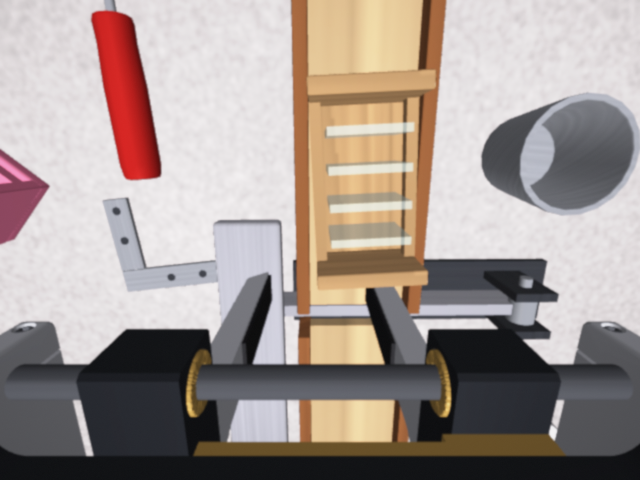

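jog_arm:
  moves:
    - [0,0,0,-0.5,-2.5,0,55]
    - [0,0,0,0,0,4,55]
    - [0,0,0,0,0,6,55]
    - [0,0,0,0,0,7,55]
    - [0,0,0,0,0,7,55]
    - [0,0,0,0,0,7,55]
    - [0,0,0,0,0,7,55]
    - [0,0,0,0,0,7,55]
    - [0,0,0,0,0,7,55]
    - [0,0,0,0,0,10,55]
    - [0,0,0,0,0,20,55]
    - [0,0,0,0,0,30,55]

```text
time: 10.15
tool_pos: [0.5394, 0.1402, 0.2732]
ee_rot: [3.14, 0.005, -0.191]
wrist_force: [1.0, 0.3, -0.2]
width: 0.0553
```

```bash
python3 look.py 9 wrist scene
```

```text
10.15 [0.5394 0.1402 0.2732] [ 3.14   0.005 -0.191] [ 1.   0.3 -0.2] 0.055319402232997805
chute frame tool -0.0299 0.0281 tip z 0.1762
```

View pics/wrist9.png

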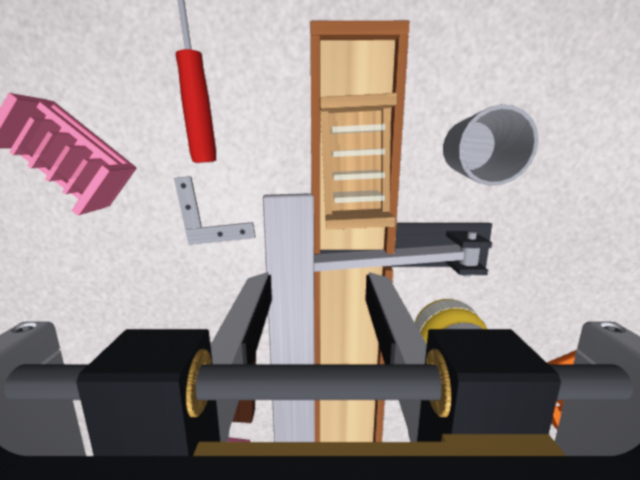

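View pics/scene9.png

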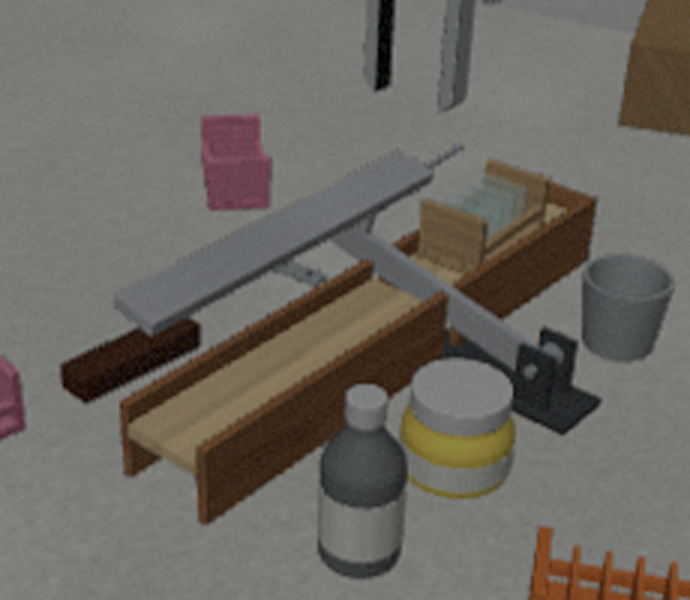

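Gate shut behind the rack, robot clear, force about zero. I'll retreat a bit further, then check and hand in.

jog_arm:
  moves:
    - [0,0,0,0,0,30,55]
    - [0,0,0,-20,0,30,55]
    - [0,0,0,-20,0,10,55]
    - [0,0,0,0,0,0,55]
    - [0,0,0,0,0,0,55]

```text
time: 10.88
tool_pos: [0.5005, 0.1401, 0.3425]
ee_rot: [3.141, 0.002, -0.191]
wrist_force: [-0.2, 0.0, -0.7]
width: 0.0551
```

```bash
python3 look.py 10 scene; python3 -c "
from bench import *
close_job()"
```

```text
10.875 [0.5005 0.1401 0.3425] [ 3.141e+00  2.000e-03 -1.910e-01] [-0.2  0.  -0.7] 0.05506673289599484
chute frame tool -0.068 0.0208 tip z 0.2455
the job is handed in; nothing more can be done
```

View pics/scene10.png

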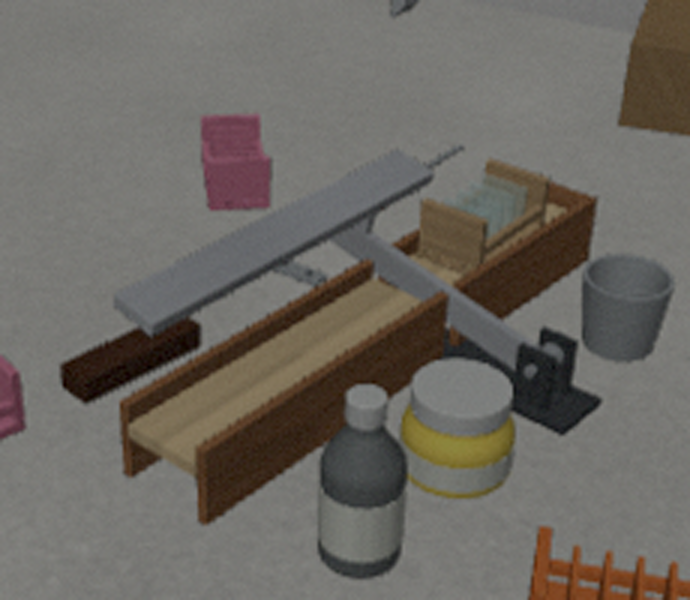

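The rack is past the gate, the gate stands shut behind it, and I handed the job in at about 11 s of the 42 s allowed.

- **What I did:** One fingertip pressed the bar to its stop: the tip stalled at 70 mm with about 16 N on the wrist. Holding it there, the other fingertip pushed the rack by its rear board until that board was roughly 35–40 mm past the gate. I then backed off the rack and let the bar rise.
- **Last checks:** The final picture shows the rack upright beyond the raised gate and the other things in view where they were. The gripper is well clear and the wrist force is under 1 N. The pictures taken during the push showed the blade down throughout, and the highest wrist reading I saw was about 20 N.
- **What disagreed:** The wrist camera put the chute 4–10 mm further along than the overhead and scene cameras did. I pushed the rack further than needed to cover that.

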